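# Flick the parts tray round and brake it with the pot at the pointer

### The job

Give the upright tab on the round parts tray a brisk flick with a fingertip so that the tray spins anticlockwise (seen from above), and let it run untouched for at least a second. While it is still turning, brake it with a fingertip so that the very first time it comes to a standstill the small steel pot is in line with the pointer on its stand; keep the fingertip on the still tray for a moment, then let go and leave it standing so. Touch it with the fingers only, and do not shift or lift the stand or disturb the tape, glue tube and cutters.

Things in the scene. Friction and masses are not known exactly. Their poses are not given: they have to be found in the camera images.
- stand: heavy dark steel foot (1.8 kg, 242 mm across), loose on a rubber sole on the bench, carrying the round aluminium tray. Origin: on the tray's axis, at the bench top; z up; x points from the axis to the pointer. Tray: disc 250 mm across, 10 mm thick, flat top 31 mm above the bench, hub in the middle 34 mm wide and 9 mm taller than the tray's top
- tray (a joint): turn of the tray about its upright axis, rad, growing anticlockwise seen from above, counting on over several turns; 0 and every whole turn (6.283) = pot in line with the pointer. Free ball bearing, inertia about 0.005 kg m2; it slows by 0.6 to 0.9 rad/s each second, more when fast; from 4 rad/s it runs about 10 rad in 5 s; once at rest it stays
- tray_mark (a point): middle of the short black line on the tray's outer ring, on its top face, 115 mm from the axis, on the same radius as the pot. That outer ring, 95 to 125 mm from the axis, is flat and bare all round: a fingertip pressed down there with a few newtons stops the tray almost at once
- pot: round open steel pot, 35 mm wide, 22 mm tall, fixed upright on the tray with its centre 68 mm from the axis; origin at the centre of its underside. The others fixed on the tray: a blue wick roll (42 mm wide, 10 mm tall, 70 mm from the axis, 0.72 rad anticlockwise of the pot) and a tin (56 mm wide, 14 mm tall, 68 mm from the axis, 1.52 rad anticlockwise)
- tab_face (a point): middle of the flat face of the upright aluminium tab fixed on the tray, 68 mm from the axis, 0.75 rad clockwise of the pot, 42 mm above the bench. The tab is a plate 34 mm wide along the radius, 4 mm thick, 22 mm tall above the tray's top, propped behind; its face looks clockwise: push there to turn the tray anticlockwise. The top is bare for 3.4 rad clockwise of the face
- pointer_tip (a point): top of the pointer, a narrow dark upright post (14 mm wide, 42 mm tall above the bench, with a small steel nib towards the tray) fixed to the stand just outside the tray's edge, 138 mm from the axis
- tape_black: loose roll of black tape lying flat, 72 mm across, 18 mm tall; origin at the centre of its underside; leave alone
- glue_tube: loose black glue tube, 26 x 121 x 18 mm, lying; origin at the centre of its underside; leave alone
- flush_cutters: loose side cutters with red handles, 53 x 121 x 11 mm, lying; origin at the centre of the underside; leave alone

How it is judged:
By the outcome, as a careful person would: the job done as asked, in the order asked, and still so for the second after the job is handed in, with the robot touching nothing.
It also fails if it takes over 38 s, if anything falls off the work surface, if the arm or the gripper's body presses on something with over 40 N, if the wrist force passes 120 N, or if a joint passes its speed limit or range.

### The arm

A 7-joint arm with a two-finger parallel gripper is mounted at the origin on a cart in front of the work surface, level with it; the furniture and walls round the work are solid. World frame = base frame: x ahead of the robot, y to its left, z up, the work surface at z = 0. Lengths are in mm, angles in rad, forces in N, time in s.
With the tool pointing down it reaches from about 425 to 925 mm from the base axis. Payload 6.8 kg.
Tool frame: the origin (TCP) lies at the very end of the fingers, on their centre line; the grasp point (between the pads) lies 19 mm behind it (env.grip_depth is the distance from the TCP to the grasp point, in mm); z points along the fingers, y is the line along which they close (so a half turn about z gives the same grasp; the last joint's range is limited). The gripper opens to 85 mm and grips with 20 to 120 N. Pads are 22 mm wide; open, the fingers measure 114 mm over their backs; the gripper's body (76 mm by 85 mm) begins 54 mm behind the grasp point. The pads swing forward as they close: fully open they stand 13 mm farther back than shut.
Start: joints at [-1.406, 0.477, 0.022, 1.555, -0.011, 1.109, -0.083], TCP at [181.86, 650.057, 231.308] pointing down, gripper open.
Joint ranges: [-2.96, 2.96], [-0.34, 2.1], [-1.41, 1.46], [0.24, 2.44], [-1.37, 4.51], [0.17, 1.92], [-2.96, 2.96]. Speed limits (rad/s): [2.39, 2.39, 3.14, 3.14, 3.14, 3.14, 3.14].

### API

Orientations are given as a rotation vector (axis times angle).
In Python, from bench import sensors, imaging, job_done, env gives the robot as it stands.
- The arm moves only by the tool play_rows, never from a script. Its argument "targets" is a list that holds one entry, the list of rows, each a list of 7 numbers: the shift along the tool's x, y, z in m, then the turn, a rotation vector about the tool's x, y, z in rad, then the finger opening in m, from 0 to 0.0854. A call has 1 to 12 rows; each row is the pose to reach, as a shift and turn from the pose commanded when the call began, along the tool's axes at that moment; what a row does not reach only later rows make up. A row lasts 1/12 s, in which the tool goes at most 41.7 mm and 7.16 degrees, less where a joint would pass 70% of its speed; a pose out of reach is approached as far as the arm can. A call with a gripper value outside its range is refused whole. The fingers move at their own pace and stop on an object; "newtons" is the grip in N (left out, the last holds). Time passes only in rows, so rows that repeat a pose let the fingers close. It gives the time, the measured TCP pose, the force, the opening and the grip force at its end, in the units of the state.
- sensors.observe(): the state, without advancing time (a new reading comes with each control period).
- imaging.get_image(name): name is "side" or "top" or "wrist"; returns a dict with "frame" (400x640x3 uint8, blue, green, red), "vertical_fov" (degrees; the focal length in pixels is half the picture's height over the tangent of half this angle, whatever the lens; pixels are square), "cx", "cy" (the principal point, pixels), "distortion" ([k1, k2, p1, p2, k3] as OpenCV has them; the pictures are not rectified), "rvec" (rotation vector, rad) and "tvec" (3), from world to camera coordinates, as OpenCV has them. Camera axes: x right, y down, z forward; pixel columns grow to the right and rows downward; lengths in mm; the calibration is good to about 2 mm. A picture is of the moment at which its call begins. There is no depth.
- job_done(): hands the job in; it is judged then, once.
The state is a dict: "time_s": time; "joints": joint angles; "joint_vel": joint speeds; "effort": joint torques, N m; "tcp_pos": TCP position; "tcp_rot": TCP orientation; "contact_force": force on the tool from outside, world axes, zero at the start; "torque": the same for the moment, N m; "grip_width": finger opening in mm; "grasp_force": force on a finger pad.
Only numpy, scipy, OpenCV 4.12 (cv2) and the standard library are available. Lean on these libraries where they do the work, as an engineer would, in place of code of your own. Each camera call takes 0.05 s, during which the arm holds its last target. There are 200 camera calls.

## Working session

There is one attempt and no reset: what is moved stays moved. The work goes in short steps, Python scripts to look and compute and a tool call to move; the robot and the scene stay as the last step left them, time stands still between calls to the robot, and variables do not carry over. Pictures are saved under pics/ and viewed, at most 10 in all, crops included, and the job is handed in when it is done.

Besides the shell and the picture viewer there is one more tool, called after ">>>" by a JSON object that holds its "fn" and its "kwargs", one argument or row to a line. play_rows: Moves the arm, as the interface text tells. Its arguments: {"type":"object","properties":{"targets":{"type":"array","items":{"type":"array","items":{"type":"array","items":{"type":"number"}}}},"newtons":{"type":"number"}},"required":["targets"]}

```bash
mkdir -p pics; ls
cat > h.py <<'E'
import numpy as np,cv2
from bench import sensors, imaging, job_done, env
def cam(n):
    d=imaging.get_image(n); f=200/np.tan(np.radians(d["vertical_fov"])/2)
    d["K"]=np.array([[f,0,d["cx"]],[0,f,d["cy"]],[0,0,1.]]); d["D"]=np.array(d["distortion"],float)
    d["R"]=cv2.Rodrigues(np.array(d["rvec"],float))[0]; d["t"]=np.array(d["tvec"],float).ravel(); return d
def ray(d,uv,z):
    p=cv2.undistortPoints(np.array(uv,float).reshape(-1,1,2),d["K"],d["D"]).reshape(-1,2)
    r=np.c_[p,np.ones(len(p))]@d["R"]; c=-d["R"].T@d["t"]
    return c+r*((z-c[2])/r[:,2])[:,None]
def proj(d,P): return cv2.projectPoints(np.array(P,float).reshape(-1,1,3),np.array(d["rvec"],float),d["t"],d["K"],d["D"])[0].reshape(-1,2)
E
python3 - <<'E'
from h import *
for n in("top","side"):
    d=cam(n); cv2.imwrite(f"pics/{n}0.png",d["frame"]); print(n,-d["R"].T@d["t"],d["D"])
s=sensors.observe(); print({k:np.round(v,3) for k,v in s.items()})
E
```

```text
pics
top [ 399.95541826 -218.84692175 1034.58631483] [-0.08774517  0.          0.          0.          0.        ]
side [ 136.19456629 -638.45524315 1101.60684424] [-0.1221081  0.         0.         0.         0.       ]
{'time_s': np.float64(0.1), 'joints': array([-1.406,  0.478,  0.022,  1.556, -0.011,  1.109, -0.083]), 'joint_vel': array([-0.002, -0.003,  0.001, -0.003,  0.002, -0.001, -0.002]), 'effort': array([ 4.0000e-03, -5.9776e+01,  1.6130e+00, -2.8196e+01,  1.3000e-02,
        5.0000e-03, -0.0000e+00]), 'tcp_pos': array([181.759, 649.519, 230.447]), 'tcp_rot': array([-4.270e-01, -3.112e+00,  3.000e-03]), 'contact_force': array([-0.677, -0.796, -1.213]), 'torque': array([ 0.049,  0.044, -0.042]), 'grasp_force': np.float64(0.0), 'grip_width': np.float64(85.35)}
```

View pics/top0.png

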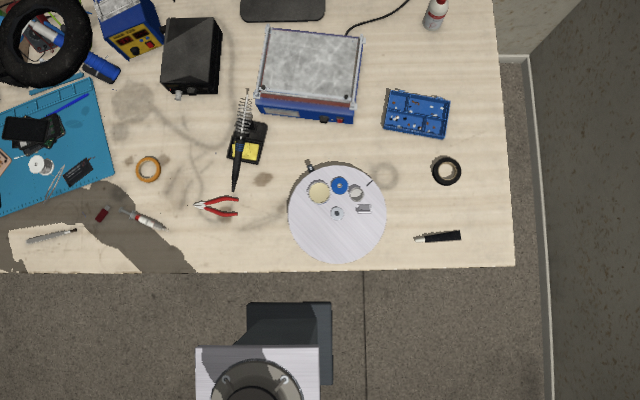

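View pics/side0.png

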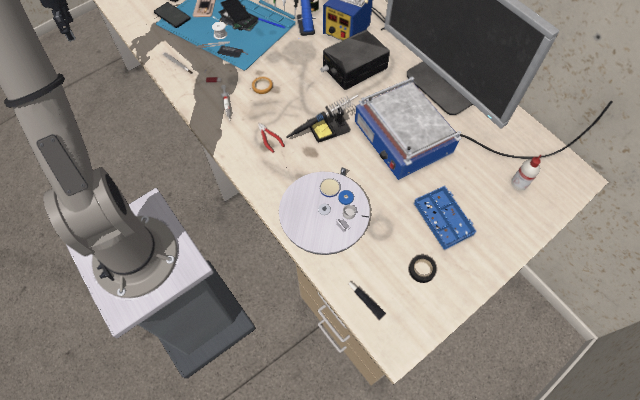

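The tray is centred near (337,212) in the top view. The pointer is near (310,166), the pot near (355,192), the mark near (371,183) and the tab near (364,209). I'll zoom in and measure.

Run:
```python
from h import *
d=cam("top"); c=d["frame"][145:275,270:400]; cv2.imwrite("pics/top1.png",cv2.resize(c,None,fx=4.6,fy=4.6,interpolation=cv2.INTER_CUBIC))
# fit tray: bright region
g=d["frame"].astype(int); 
A=ray(d,[[337,212]],31)[0]; print(A)
print(ray(d,[[310,166]],42), ray(d,[[371,182]],31), ray(d,[[355,192]],31),ray(d,[[364,209]],42))
```

```text
[ 486.29754127 -217.34355258   31.        ]
[[ 603.13161825 -152.22725319   42.        ]] [[ 560.19137635 -304.9901761    31.        ]] [[ 535.72740991 -263.87337969   31.        ]] [[ 491.20055533 -284.4168286    42.        ]]
```

View pics/top1.png

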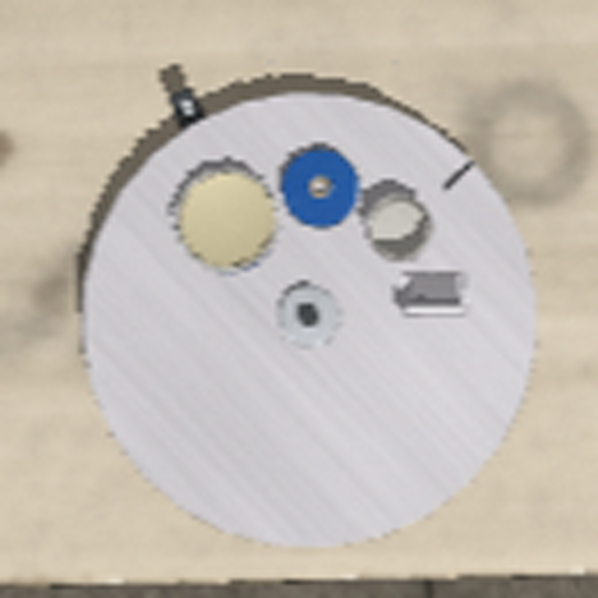

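The crop shows the disc centred at about (337.3,214.4) full-frame pixels, with the pointer post at (310,167) and the mark at (370,183). The tab is at (364,209), its face toward the bottom of the picture (-x). Next I'll fit the axis and angles numerically in both cameras.

```bash
cat >> h.py <<'E'
from scipy.optimize import minimize
TH=np.linspace(0,2*np.pi,720,endpoint=False)
def samp(im,d,P):
    q=proj(d,P).astype(np.float32); return cv2.remap(im,q[:,0].reshape(1,-1),q[:,1].reshape(1,-1),cv2.INTER_LINEAR)[0]
def circ(c,r,z): return np.c_[c[0]+r*np.cos(TH),c[1]+r*np.sin(TH),0*TH+z]
def fit(d,c0):
    f=d["frame"].astype(np.float32); sat=f[...,2]-f[...,0]
    def cost(c): return -np.sum(np.clip(samp(sat,d,circ(c,128,31))-samp(sat,d,circ(c,122,31)),-30,30))
    g=[(cost((c0[0]+a,c0[1]+b)),c0[0]+a,c0[1]+b) for a in np.arange(-12,12.1,1) for b in np.arange(-12,12.1,1)]
    m=min(g); return minimize(cost,m[1:],method="Nelder-Mead",options=dict(initial_simplex=[(m[1],m[2]),(m[1]+1,m[2]),(m[1],m[2]+1)])).x
def blue(d,c):
    hsv=cv2.cvtColor(d["frame"],cv2.COLOR_BGR2HSV); m=(hsv[...,0]>95)&(hsv[...,0]<125)&(hsv[...,1]>130)&(hsv[...,2]>60)
    v,u=np.nonzero(m); P=ray(d,np.c_[u,v],41)[:,:2]-c; r=np.hypot(*P.T); P=P[(r>40)&(r<100)]
    if len(P)<8: return len(P),None,None
    P=P.mean(0) if len(P)<1 else (P.min(0)+P.max(0))/2*0.5+P.mean(0)*0.5
    return int(((r>40)&(r<100)).sum()),np.hypot(*P),np.arctan2(P[1],P[0])
def mark(d,c):
    f=d["frame"].astype(np.float32).min(2)
    a=np.mean([samp(f,d,circ(c,r,31)) for r in (108,111,114,117,120)],0)
    i=np.argmin(a); b=np.median(a)
    w=np.clip(b-30-a,0,None); k=np.arange(i-12,i+13); ww=w[k%720]
    return a[i],b,(TH[i]+((k-i)*ww).sum()/max(ww.sum(),1e-6)*TH[1]+np.pi)%(2*np.pi)-np.pi
E
python3 - <<'E'
from h import *
for n in("top","side"):
    d=cam(n); c=fit(d,(484,-218)); print(n,c,"blue",blue(d,c),"mark",mark(d,c))
    q=proj(d,[[c[0],c[1],31]])[0];print(q)
    # pointer: darkness at r=138,z=42 ; r 131 nib
    f=d["frame"].astype(np.float32).min(2)
    a=np.mean([samp(f,d,circ(c,r,41)) for r in (136,138,140)],0); k=np.arange(0,120); 
    print("ptr",[(round(TH[i],3),int(a[i])) for i in range(40,80,2)])
    p=proj(d,[[c[0]+138*np.cos(.49),c[1]+138*np.sin(.49),42]])[0]; print(p)
    x,y=int(p[0]),int(p[1]); cv2.imwrite(f"pics/ptr_{n}.png",cv2.resize(d["frame"][y-15:y+15,x-15:x+15],None,fx=13,fy=13,interpolation=cv2.INTER_NEAREST)); print(x-15,y-15)
a=[cv2.imread(f"pics/ptr_{n}.png") for n in("top","side")]; cv2.imwrite("pics/ptr.png",np.hstack(a))
E
```

```text
top [ 482.72493085 -216.33120803] blue (181, np.float64(69.55701032374907), np.float64(-0.1012426013769123)) mark (np.float32(103.14766), np.float32(202.39911), np.float64(-0.8340008023668375))
[336.63019493 213.43033984]
ptr [(np.float64(0.349), 171), (np.float64(0.367), 170), (np.float64(0.384), 170), (np.float64(0.401), 168), (np.float64(0.419), 167), (np.float64(0.436), 153), (np.float64(0.454), 104), (np.float64(0.471), 76), (np.float64(0.489), 86), (np.float64(0.506), 94), (np.float64(0.524), 81), (np.float64(0.541), 83), (np.float64(0.559), 140), (np.float64(0.576), 173), (np.float64(0.593), 176), (np.float64(0.611), 177), (np.float64(0.628), 175), (np.float64(0.646), 177), (np.float64(0.663), 178), (np.float64(0.681), 177)]
[309.6577323  165.48073215]
294 150
side [ 481.4482106  -214.33905443] blue (151, np.float64(62.46082115654819), np.float64(-0.009568387966952113)) mark (np.float32(88.82695), np.float32(208.77042), np.float64(-0.8104458738548725))
[323.96355037 210.4389264 ]
ptr [(np.float64(0.349), 190), (np.float64(0.367), 188), (np.float64(0.384), 163), (np.float64(0.401), 115), (np.float64(0.419), 105), (np.float64(0.436), 100), (np.float64(0.454), 76), (np.float64(0.471), 79), (np.float64(0.489), 99), (np.float64(0.506), 135), (np.float64(0.524), 134), (np.float64(0.541), 100), (np.float64(0.559), 150), (np.float64(0.576), 190), (np.float64(0.593), 194), (np.float64(0.611), 194), (np.float64(0.628), 194), (np.float64(0.646), 195), (np.float64(0.663), 195), (np.float64(0.681), 195)]
[343.59010424 169.3761226 ]
328 154
```

View pics/ptr.png

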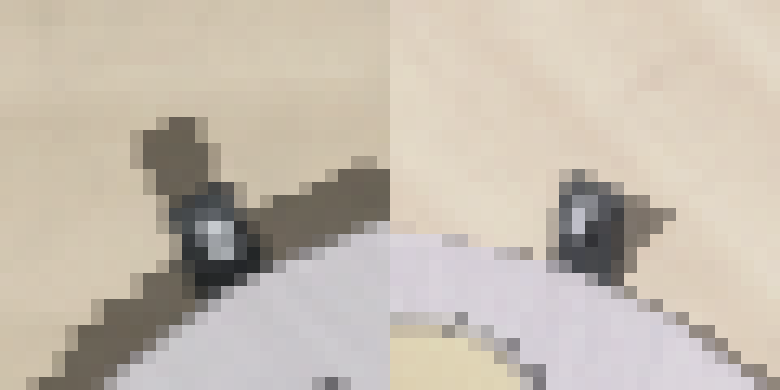

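In the left (top camera) view the post with its bright nib is at about (310.0,167.5). In the right (side camera) view it is at about (342.3,170.3).

Run:
```python
from h import *
for n,uvs,c in(("top",[[309.7,167],[310.3,167.9]],(482.7,-216.3)),("side",[[342.3,170],[341.8,170.8]],(481.4,-214.3))):
    d=cam(n)
    for z in (42,38):
        P=ray(d,uvs,z)[:,:2]-c; print(n,z,np.hypot(*P.T).round(1),np.arctan2(P[:,1],P[:,0]).round(3))
    for nm,ang,r,z in(("mark",-.83,115,31),):
        print(proj(d,[[c[0]+r*np.cos(ang),c[1]+r*np.sin(ang),z]]))
s=sensors.observe(); R=cv2.Rodrigues(np.array(s["tcp_rot"]))[0]; print(R.round(3),s["tcp_pos"],s["time_s"])
for T in([480,200,230],[600,100,200],[485,-310,150]):
    print(T,(R.T@(np.array(T)-s["tcp_pos"])/1000).round(3))
```

```text
top 42 [134.6 131.8] [0.503 0.502]
top 38 [135.4 132.6] [0.502 0.501]
[[369.4819671 181.9907515]]
side 42 [134.6 131.5] [0.508 0.511]
side 38 [137.  133.9] [0.514 0.517]
[[365.6425322 216.8500303]]
[[-0.963  0.269 -0.   ]
 [ 0.269  0.963 -0.   ]
 [-0.    -0.    -1.   ]] [181.83977547 649.90232748 231.05042042] 0.35
[480, 200, 230] [-0.408 -0.353  0.001]
[600, 100, 200] [-0.551 -0.417  0.031]
[485, -310, 150] [-0.551 -0.843  0.081]
```

>>> {"fn": "play_rows", "kwargs": {
  "targets": [
    [[-0.507, -0.409, 0.02, 0, 0, -0.54, 0], [-0.507, -0.409, 0.02, 0, 0, -0.54, 0], [-0.507, -0.409, 0.02, 0, 0, -0.54, 0], [-0.507, -0.409, 0.02, 0, 0, -0.54, 0], [-0.507, -0.409, 0.02, 0, 0, -0.54, 0], [-0.507, -0.409, 0.02, 0, 0, -0.54, 0], [-0.507, -0.409, 0.02, 0, 0, -0.54, 0], [-0.507, -0.409, 0.02, 0, 0, -0.54, 0], [-0.507, -0.409, 0.02, 0, 0, -0.54, 0], [-0.507, -0.409, 0.02, 0, 0, -0.54, 0], [-0.507, -0.409, 0.02, 0, 0, -0.54, 0], [-0.507, -0.409, 0.02, 0, 0, -0.54, 0]]
  ]
}}

```text
time_s: 1.35
tcp_pos: [472.8, 241.3, 216.3]
tcp_rot: [-0.419, 3.113, 0.001]
contact_force: [1.0, 0.4, -0.6]
grip_width: 0.3
grasp_force: 0.0
```

>>> {"fn": "play_rows", "kwargs": {
  "targets": [
    [[0.009, -0.247, 0.02, 0, 0, 0, 0], [0.009, -0.247, 0.02, 0, 0, 0, 0], [0.009, -0.247, 0.02, 0, 0, 0, 0], [0.009, -0.247, 0.02, 0, 0, 0, 0], [0.009, -0.247, 0.02, 0, 0, 0, 0], [0.009, -0.247, 0.02, 0, 0, 0, 0], [0.161, -0.5, 0.116, 0, 0, 0, 0], [0.161, -0.5, 0.116, 0, 0, 0, 0], [0.161, -0.5, 0.116, 0, 0, 0, 0], [0.161, -0.5, 0.116, 0, 0, 0, 0], [0.161, -0.5, 0.116, 0, 0, 0, 0], [0.161, -0.5, 0.116, 0, 0, 0, 0]]
  ]
}}

```text
time_s: 2.35
tcp_pos: [463.6, -228.1, 118.3]
tcp_rot: [-0.419, 3.113, -0.0]
contact_force: [1.6, -0.2, 0.8]
grip_width: 0.2
grasp_force: 0.0
```

```bash
cat >> h.py <<'E'
def go(T):
    s=sensors.observe(); R=cv2.Rodrigues(np.array(s["tcp_rot"]))[0]; print(s["time_s"],s["tcp_pos"].round(1),R[:,:2].round(3).tolist())
    for t in T: print(t,(R.T@(np.array(t)-s["tcp_pos"])/1000).round(4))
E
python3 - <<'E'
from h import *
go([[450,-284,100],[450,-284,38]])
for n in("top","side"):
    d=cam(n); cv2.imwrite(f"pics/h_{n}.png",d["frame"][100:320,220:440])
a=[cv2.imread(f"pics/h_{n}.png") for n in("top","side")]; cv2.imwrite("pics/h.png",cv2.resize(np.hstack(a),None,fx=1.8,fy=1.8))
E
```

```text
2.35 [ 463.6 -228.1  118.3] [[-0.964, -0.264], [-0.264, 0.964], [-0.001, -0.0]]
[450, -284, 100] [ 0.0279 -0.0503  0.0183]
[450, -284, 38] [ 0.0279 -0.0503  0.0803]
```

View pics/h.png

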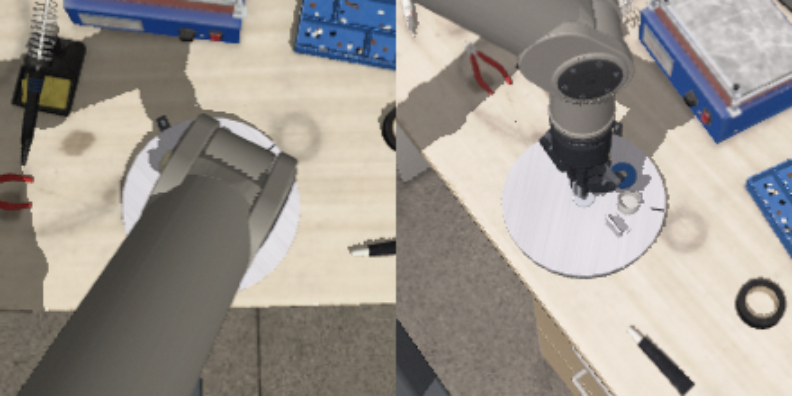

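The arm hides most of the tray from the top camera. The side camera sees it well, with the mark at the right rim and the tab and pot visible. Moving to the start spot.

>>> {"fn": "play_rows", "kwargs": {
  "targets": [
    [[0.028, -0.05, 0.05, 0, 0, 0, 0], [0.028, -0.05, 0.05, 0, 0, 0, 0], [0.028, -0.05, 0.05, 0, 0, 0, 0], [0.028, -0.05, 0.05, 0, 0, 0, 0], [0.028, -0.05, 0.05, 0, 0, 0, 0]]
  ]
}}

```text
time_s: 2.87
tcp_pos: [450.8, -281.4, 68.8]
tcp_rot: [-0.419, 3.113, 0.001]
contact_force: [0.0, 0.4, 0.7]
grip_width: 0.4
grasp_force: 0.0
```

Run:
```python
from h import *
go([[455,-284,38]])
d=cam("side"); go([[455,-284,38]])
print(mark(d,(481.4,-214.3)))
cv2.imwrite("pics/s2.png",cv2.resize(d["frame"][130:270,260:400],None,fx=4,fy=4,interpolation=cv2.INTER_CUBIC))
print(proj(d,[[481.5,-284,42],[455,-284,38]]))
```

```text
2.8667 [ 450.8 -281.4   68.8] [[-0.964, -0.264], [-0.264, 0.964], [-0.0, 0.0]]
[455, -284, 38] [-0.0033 -0.0036  0.0308]
2.9167 [ 451.4 -281.    69.2] [[-0.964, -0.265], [-0.265, 0.964], [-0.001, -0.0]]
[455, -284, 38] [-0.0027 -0.0038  0.0312]
(np.float32(45.046486), np.float32(220.2045), np.float64(0.5674592677366381))
[[340.18041815 227.02152447]
 [332.33559057 233.23194134]]
```

View pics/s2.png

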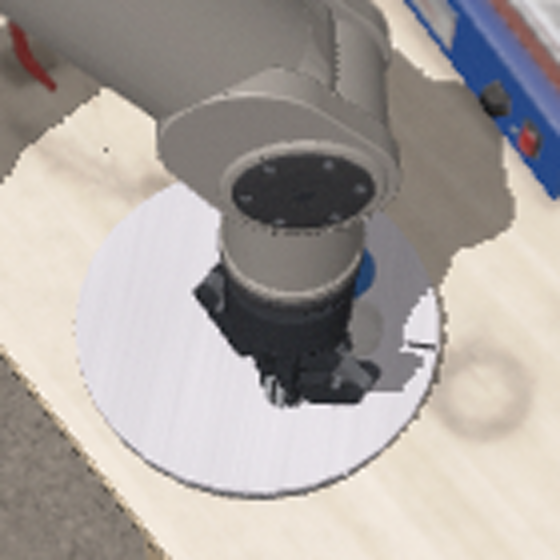

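The fingertip is at about (331,230) px, behind the tab, with nothing under it on the bare side. Descending to tab height.

>>> {"fn": "play_rows", "kwargs": {
  "targets": [
    [[-0.005, 0.002, 0.016, 0, 0, 0, 0], [-0.005, 0.002, 0.031, 0, 0, 0, 0], [-0.005, 0.002, 0.031, 0, 0, 0, 0], [-0.005, 0.002, 0.031, 0, 0, 0, 0]]
  ]
}}

```text
time_s: 3.25
tcp_pos: [455.1, -277.6, 38.0]
tcp_rot: [0.421, -3.113, -0.001]
contact_force: [0.1, 0.1, -0.1]
grip_width: -0.3
grasp_force: 0.0
```

Run:
```python
from h import *
go([]); s=sensors.observe(); print(s["contact_force"])
p0=np.array(s["tcp_pos"][:2]); R=cv2.Rodrigues(np.array(s["tcp_rot"]))[0]
ax=np.array([482,-215.5]); psi=np.arctan2(*(p0-ax)[::-1]); print(psi,np.hypot(*(p0-ax)))
psi0=-1.97
for i,st in enumerate([.06,.06,.08,.12,.17,.22,.27,.31,.31,.2,.1]):
    psi0+=st; w=ax+68*np.array([np.cos(psi0),np.sin(psi0)])-p0; print(i,round(psi0,3),(R.T[:2,:2]@w/1000).round(4))
q=ax+[0,115]-p0; print("brake",(R.T[:2,:2]@q/1000).round(4))
```

```text
3.25 [ 455.1 -277.6   38. ] [[-0.964, -0.266], [-0.266, 0.964], [-0.0, 0.001]]
[ 0.08368637  0.10058542 -0.11761848]
-1.9790018870124941 67.67047585832101
0 -1.91 [-0.0035 -0.0031]
1 -1.85 [-0.007  -0.0053]
2 -1.77 [-0.0117 -0.0079]
3 -1.65 [-0.0192 -0.0112]
4 -1.48 [-0.0303 -0.0142]
5 -1.26 [-0.0452 -0.0152]
6 -0.99 [-0.0633 -0.012 ]
7 -0.68 [-0.082  -0.0025]
8 -0.37 [-0.097   0.0122]
9 -0.17 [-0.104   0.0238]
10 -0.07 [-0.1065  0.0301]
brake [-0.073   0.1636]
```

>>> {"fn": "play_rows", "kwargs": {
  "targets": [
    [[-0.0035, -0.003, 0, 0, 0, 0, 0], [-0.007, -0.0053, 0, 0, 0, 0, 0], [-0.0117, -0.008, 0, 0, 0, 0, 0], [-0.019, -0.011, 0, 0, 0, 0, 0], [-0.03, -0.014, 0, 0, 0, 0, 0], [-0.045, -0.015, 0, 0, 0, 0, 0], [-0.063, -0.012, 0, 0, 0, 0, 0], [-0.082, -0.0025, 0, 0, 0, 0, 0], [-0.097, 0.012, 0, 0, 0, 0, 0], [-0.101, 0.018, -0.02, 0, 0, 0, 0], [-0.1, 0.03, -0.05, 0, 0, 0, 0], [-0.09, 0.068, -0.052, 0, 0, 0.1, 0]]
  ]
}}

```text
time_s: 4.25
tcp_pos: [530.3, -194.0, 94.6]
tcp_rot: [-0.256, 3.12, -0.01]
contact_force: [2.4, -0.4, 0.6]
grip_width: 0.5
grasp_force: 0.0
```

Run:
```python
from h import *
go([])
for n in("side","top"):
    t=sensors.observe()["time_s"]; d=cam(n); cv2.imwrite(f"pics/f_{n}.png",d["frame"]); c={"side":(481.4,-214.3),"top":(482.7,-216.3)}[n]; print(n,t,blue(d,c),mark(d,c))
a=[cv2.imread(f"pics/f_{n}.png")[120:280,250:410] for n in("top","side")]; cv2.imwrite("pics/f.png",cv2.resize(np.hstack(a),None,fx=2.5,fy=2.5))
```

```text
4.25 [ 530.3 -194.    94.6] [[-0.987, -0.163], [-0.163, 0.987], [-0.011, -0.007]]
side 4.25 (154, np.float64(63.47066754219395), np.float64(2.5998688880348597)) (np.float32(30.136133), np.float32(217.50235), np.float64(0.619419052461951))
top 4.3 (186, np.float64(69.69430272219466), np.float64(2.5958426477013914)) (np.float32(41.00547), np.float32(217.37744), np.float64(-0.2337875680260968))
```

View pics/f.png

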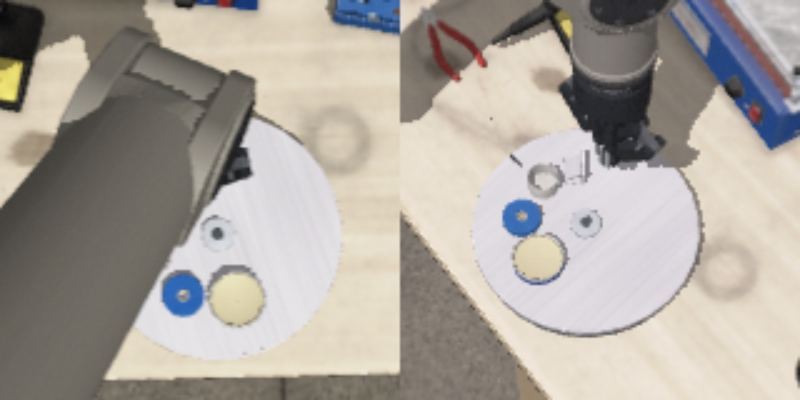

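The side view shows the tray spinning anticlockwise untouched, with the fingertip lifted clear. Now to the brake hover on the left of the rim.

>>> {"fn": "play_rows", "kwargs": {
  "targets": [
    [[0.011, 0.038, 0, 0, 0, 0.08, 0], [0.022, 0.076, 0, 0, 0, 0.16, 0], [0.027, 0.093, 0.01, 0, 0, 0.167, 0], [0.027, 0.093, 0.035, 0, 0, 0.167, 0], [0.027, 0.093, 0.049, 0, 0, 0.167, 0]]
  ]
}}

```text
time_s: 4.77
tcp_pos: [482.0, -99.8, 39.7]
tcp_rot: [-0.006, 3.141, 0.001]
contact_force: [-0.2, -0.8, 0.4]
grip_width: -0.3
grasp_force: 0.0
```

```bash
cat >> h.py <<'E'
def blue(d,c,z=39):
    hsv=cv2.cvtColor(d["frame"],cv2.COLOR_BGR2HSV); m=((hsv[...,0]>98)&(hsv[...,0]<122)&(hsv[...,1]>150)&(hsv[...,2]>60)).astype(np.uint8)
    k,l,st,ce=cv2.connectedComponentsWithStats(m); o=[]
    for i in range(1,k):
        if st[i,4]<40: continue
        x,y,w,h=st[i,:4]; P=ray(d,[[x+(w-1)/2,y+(h-1)/2]],z)[0,:2]-c
        if 50<np.hypot(*P)<90: o.append((int(st[i,4]),int(w),int(h),np.hypot(*P).round(1),np.arctan2(P[1],P[0]).round(3)))
    return o
CC={"side":(481.4,-214.3),"top":(482.7,-216.3)}
E
python3 - <<'E'
from h import *
go([])
for n in("side","top"):
    d=dict(cam("top") if 0 else {})
for n in ("top","side","top"):
    t=sensors.observe()["time_s"]; d=cam(n); cv2.imwrite(f"pics/g_{t:.2f}_{n}.png",d["frame"]); print(n,t,blue(d,CC[n]),mark(d,CC[n]))
go([])
# calibrate blue/mark on stored frames
for n,f in(("top","top0"),("side","side0"),("side","f_side"),("top","f_top")):
    e=dict(frame=cv2.imread(f"pics/{f}.png"))
    np.save  # noqa
    D=d if n=="top" else None
    if D is None: continue
    e={**D,**e}; print(f,blue(e,CC[n]),mark(e,CC[n]))
E
```

```text
4.7667 [482.  -99.8  39.7] [[-1.0, -0.004], [-0.004, 1.0], [-0.0, 0.001]]
top 4.7667 [(176, 17, 16, np.float64(69.7), np.float64(-1.822))] (np.float32(35.08965), np.float32(220.81161), np.float64(1.708205352951115))
side 4.8167 [(153, 16, 14, np.float64(69.5), np.float64(-1.645))] (np.float32(41.818554), np.float32(218.5122), np.float64(1.4274085818125393))
top 4.8667 [(184, 16, 16, np.float64(69.9), np.float64(-1.463))] (np.float32(33.85781), np.float32(221.07648), np.float64(1.719847481910561))
4.9167 [ 481.6 -102.    40.1] [[-1.0, -0.001], [-0.001, 1.0], [0.002, -0.0]]
top0 [(177, 15, 16, np.float64(69.8), np.float64(-0.11))] (np.float32(102.36074), np.float32(202.41006), np.float64(-0.8339519966690041))
f_top [(179, 16, 16, np.float64(69.7), np.float64(2.594))] (np.float32(41.00547), np.float32(217.37744), np.float64(-0.2337875680260968))
```

>>> {"fn": "play_rows", "kwargs": {
  "targets": [
    [[-0.036, -0.01, 0.003, 0, 0, 0, 0], [-0.068, -0.02, 0.003, 0, 0, 0, 0]]
  ]
}}

```text
time_s: 5.08
tcp_pos: [550.0, -122.3, 38.2]
tcp_rot: [0.0, -3.141, -0.001]
contact_force: [1.9, 0.3, 0.4]
grip_width: 0.2
grasp_force: 0.0
```

Run:
```python
from h import *
go([])
for n in ("top","side"):
    t=sensors.observe()["time_s"]; d=cam(n); cv2.imwrite(f"pics/k_{n}.png",d["frame"]); print(n,t,blue(d,CC[n]))
go([])
```

```text
5.0833 [ 550.  -122.3   38.2] [[-1.0, -0.0], [-0.0, 1.0], [0.001, 0.001]]
top 5.0833 [(179, 16, 16, np.float64(68.8), np.float64(-0.685))]
side 5.1333 [(142, 15, 14, np.float64(69.4), np.float64(-0.499))]
5.1833 [ 556.4 -124.2   39.7] [[-1.0, 0.0], [0.0, 1.0], [-0.008, -0.002]]
```

>>> {"fn": "play_rows", "kwargs": {
  "targets": [
    [[0, 0, 0.003, 0, 0, 0, 0], [0.0096, 0.0064, 0.0045, 0, 0, 0, 0], [0.0287, 0.0152, 0.0047, 0, 0, 0, 0], [0.0537, 0.0211, 0.0075, 0, 0, 0, 0], [0.0735, 0.0219, 0.0095, 0, 0, 0, 0], [0.0881, 0.0203, 0.0095, 0, 0, 0, 0], [0.0972, 0.0183, 0.0095, 0, 0, 0, 0], [0.1028, 0.0167, 0.0095, 0, 0, 0, 0], [0.1056, 0.0158, 0.0095, 0, 0, 0, 0], [0.1056, 0.0158, 0.0095, 0, 0, 0, 0], [0.1056, 0.0158, 0.0095, 0, 0, 0, 0], [0.1056, 0.0158, 0.0095, 0, 0, 0, 0]]
  ]
}}

```text
time_s: 6.18
tcp_pos: [446.5, -106.4, 30.9]
tcp_rot: [0.0, 3.135, 0.001]
contact_force: [-1.1, 1.4, 25.1]
grip_width: 0.0
grasp_force: 12.7
```

Run:
```python
from h import *
go([])
for n in ("top","side"):
    t=sensors.observe()["time_s"]; d=cam(n); cv2.imwrite(f"pics/m_{n}.png",d["frame"]); print(n,t,blue(d,CC[n]),mark(d,CC[n]))
print(sensors.observe()["contact_force"])
a=[cv2.imread(f"pics/m_{n}.png")[120:280,250:410] for n in("top","side")]; cv2.imwrite("pics/m.png",cv2.resize(np.hstack(a),None,fx=2.5,fy=2.5))
```

```text
6.1833 [ 446.5 -106.4   30.9] [[-1.0, 0.0], [0.0, 1.0], [-0.007, 0.001]]
top 6.1833 [(172, 16, 16, np.float64(70.4), np.float64(1.158))] (np.float32(33.157814), np.float32(219.69257), np.float64(2.0733223629474757))
side 6.2333 [(134, 14, 13, np.float64(71.7), np.float64(1.162))] (np.float32(39.566406), np.float32(219.00655), np.float64(1.8213973691309384))
[-0.30997261  2.24967203 26.10506525]
```

View pics/m.png

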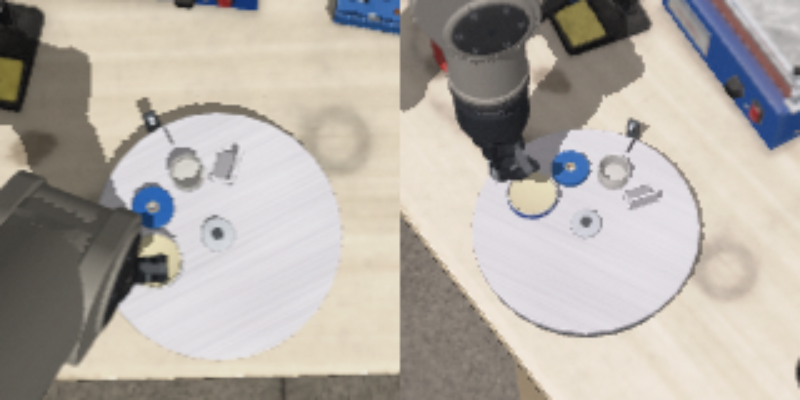

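The tray is stopped with the mark lined up with the pointer to within a few hundredths of a radian: mark at about (168,133) and pointer at (150,120) in the left half. I'll hold a moment longer, then lift straight up.

>>> {"fn": "play_rows", "kwargs": {
  "targets": [
    [[0, 0, 0, 0, 0, 0, 0], [0, 0, 0, 0, 0, 0, 0], [0, 0, 0, 0, 0, 0, 0], [0, 0, 0, 0, 0, 0, 0], [0, 0, -0.006, 0, 0, 0, 0], [0, 0, -0.02, 0, 0, 0, 0], [0, 0, -0.05, 0, 0, 0, 0], [0, 0, -0.08, 0, 0, 0, 0], [0, 0, -0.11, 0, 0, 0, 0], [0, 0, -0.12, 0, 0, 0, 0], [0, 0, -0.12, 0, 0, 0, 0], [0, 0, -0.12, 0, 0, 0, 0]]
  ]
}}

```text
time_s: 7.28
tcp_pos: [443.4, -106.2, 148.2]
tcp_rot: [-0.001, 3.141, 0.001]
contact_force: [-0.9, -0.2, -0.7]
grip_width: 0.1
grasp_force: 0.0
```

Run:
```python
from h import *
go([])
for n in ("top","side","top"):
    t=sensors.observe()["time_s"]; d=cam(n); c=fit(d,CC[n]) if n=="side" else CC[n]
    f=d["frame"].astype(np.float32).min(2); a=np.mean([samp(f,d,circ(CC[n],r,31)) for r in (108,111,114,117,120)],0); k=np.where((TH>.25)&(TH<.75))[0]
    w=np.clip(np.median(a)-40-a[k],0,None); print(n,t,blue(d,CC[n]),"mark",(TH[k]*w).sum()/w.sum(),a[k].min(),c)
print(sensors.observe()["contact_force"])
```

```text
7.2833 [ 443.4 -106.2  148.2] [[-1.0, -0.0], [-0.0, 1.0], [-0.001, 0.001]]
top 7.2833 [(180, 16, 16, np.float64(69.5), np.float64(1.191))] mark 0.4709734978260949 110.75918 (482.7, -216.3)
side 7.3333 [(140, 15, 14, np.float64(70.5), np.float64(1.187))] mark 0.484583958914374 107.796486 [ 481.58353216 -214.4515862 ]
top 7.3833 [(178, 16, 16, np.float64(69.5), np.float64(1.191))] mark 0.47103993338433653 110.9625 (482.7, -216.3)
[-0.66488801  0.50385218 -0.21764268]
```

```bash
python3 -c "
from bench import job_done
print(job_done())"
```

```text
the job is handed in; nothing more can be done
None
```

The tray was flicked anticlockwise, ran untouched for well over a second, and was braked by fingertip; after letting go the pot stands about 0.03 rad short of the pointer (it crept about 0.03 rad towards it between the stop and letting go), and the job is handed in.

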